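Unhitch the limber from the siege hauler and hold it clear

ROBOT

A 6-joint arm with a two-finger parallel gripper is mounted at the origin on the work surface. World frame = base frame: x ahead of the robot, y to its left, z up, the work surface at z = 0. Lengths are in m, angles in rad, forces in N, time in s.
With the tool pointing down it reaches from about 0.35 to 0.975 m from the base axis. Payload 4.9 kg.
Tool frame: the origin (TCP) lies on the centre line of the jaws, within the pads' length; the fingertips stand ctrl.tcp_to_tips ahead of it and the grasp point (between the pads) lies 3 mm ahead of it (ctrl.tcp_to_tips is the distance from the TCP to the fingertips, in m); z points along the fingers, y is the direction in which the jaws open and shut (so a half turn about z gives the same grasp; the last joint's range is limited). The gripper opens to 85 mm and grips with 20 to 120 N. Pads are 22 mm wide; open, the fingers measure 114 mm over their backs; the gripper's body (76 mm by 85 mm) begins 54 mm behind the grasp point. The pads swing forward as they close: fully open they stand 13 mm farther back than shut.
Start: joints at [1.027, 0.053, 1.613, -0, 1.476, -0.119], TCP at [0.258, 0.569, 0.253] pointing down, gripper open.
Joint ranges: [-3.01, 3.01], [-1.01, 2.22], [0.06, 2.58], [-1.02, 4.17], [0.09, 2.62], [-3.14, 3.14]. Speed limits (rad/s): [2.57, 2.57, 3.14, 3.14, 3.14, 3.14].

INTERFACE

Orientations are given as a rotation vector (axis times angle).
In Python, from station import ctrl, vision gives the robot as it stands.
- The arm moves only by the tool jog_arm, never from a script. Its argument "deltas" is a list of rows, each a list of 7 numbers: the turn, a rotation vector about the tool's x, y, z in rad, then the shift along the tool's x, y, z in cm, then the opening, from 0 (shut) to 1 (fully open). A call has 1 to 12 rows; each row shifts and turns the commanded pose from where the row before left it, along the tool's axes as they then stand; what a row does not reach is not made up. A row lasts 1/12 s, in which the tool goes at most 41.7 mm and 7.16 degrees, less where a joint would pass 70% of its speed; a pose out of reach is approached as far as the arm can. A call with a gripper value outside its range is refused whole. The fingers move at their own pace and stop on an object; "grip_force" is the grip in N (left out, the last holds). Time passes only in rows, so rows that do not move let the fingers close. It gives the time, the measured TCP pose, the force and the opening at its end, in the units of the state.
- ctrl.get_obs(): the state, without advancing time (a new reading comes with each control period).
- vision.get_image(name): name is "side" or "top"; returns (picture, depth): 420x560x3 uint8, red, green, blue; 420x560 float32, m along the optical axis (not along the pixel's ray), 0 where there is no reading.
- vision.calibration(name): a dict with "fx", "fy", "cx", "cy" (pixels), "rvec" (rotation vector, rad) and "tvec" (3), from world to camera coordinates, as OpenCV has them. Camera axes: x right, y down, z forward; pixel columns grow to the right and rows downward; lengths in m; the calibration is good to about 2 mm. A picture is of the moment at which its call begins. calibration takes no time and is no camera call.
- ctrl.finish_job(): hands the job in, once; it reports no verdict.
The state is a dict: "t": time; "q": joint angles; "dq": joint speeds; "effort": joint torques, N m; "tool_pos": TCP position; "tool_rot": TCP orientation; "contact_force": force on the tool from outside, world axes, zero at the start; "wrist_torque": the same for the moment, N m; "opening": finger opening in m.
Only numpy, scipy, OpenCV 4.12 (cv2) and the standard library are available. Lean on these libraries where they do the work, as an engineer would, in place of code of your own. Each camera call takes 0.05 s, during which the arm holds its last target. There are 200 camera calls.

TASK

The player wants to drive the siege hauler model away: squeeze the spring latch of the limber's tow coupler sideways towards its fixed lug so that it lets go of the ball, then lift the limber straight up off the ball with the latch still squeezed. Finish while holding it in the gripper, roughly level, right above the ball and at least 6 cm higher than it sat, wheels off the table and touching nothing else. Leave the miniatures standing where they are and do not wrench at the hitch while it is still latched.

Things in the scene. Friction and masses are not known exactly. Their poses are not given: they have to be found in the camera images.
- hauler: Siege hauler, a grey six-wheeled model lorry with a brown load box, fixed. Origin on the table straight below the hitch ball; z up; +x points from the ball towards the lorry, which spans x = 70 to 243 mm, is 120 mm wide over the wheels and 87 mm high (107 mm at the drums, 110 mm at the cab).
- ball (a point): Centre of the steel hitch ball, 20 mm in diameter, 60 mm above the table, with a flat underside, on a neck 8 mm thick that stands on a flat mount bar, 30 mm wide, top 28 mm above the table.
- limber: Limber: loose two-wheeled tow bar, about 0.27 kg, mostly in its bare metal coupler head, coupled on the ball and able to swivel. Origin: socket centre, at the ball's centre (within 2 mm) when coupled; z up. The brown bar runs along -x, away from the lorry, to two rigid wheels at x = -120 mm. On the head stand two upright plates across y, tops 46 mm above the origin: fixed lug (-y), latch tab (+y).
- lug (a point): Middle of the outer face of the fixed lug, at (0, -30, 32) mm in the limber frame. Lug and tab are plates 30 mm long in x, 4 mm thick; pinch both together from above by their outer faces: 58 mm apart at rest, 49 mm squeezed. The head cannot move sideways on the ball, so centre the fingers where the squeezed pair is centred, y = -5.5 mm. Beside both plates it is free down to the mount bar.
- tab (a point): Middle of the outer face of the latch tab, at (0, 28, 32) mm in the limber frame at rest, y = 19 mm when fully squeezed; it moves with the latch.
- axle (a point): Middle of the limber's axle, at (-120, 0, -35) mm in the limber frame, 25 mm above the table; wheels 50 mm in diameter, 62 mm over both.
- latch (a joint): How far the latch is squeezed: 0 at rest (closed), 0.009 m at its stop (open). The tab moves along the limber's -y, towards the lug. The spring resists with 6 N at rest, 10.5 N at the stop, and closes the latch when let go. Its jaw hooks under the ball and blocks lifting until squeezed by at least 6 mm.
- trooper_a: Small grey miniature on a round black base 32 mm in diameter, 36 mm tall, loose, standing to the left or right of the hitch about 100 mm away. Origin at the centre of its underside.
- trooper_b: Another miniature like trooper_a, on the other side of the hitch.
- beast: Large black miniature with yellow horns, base 56 mm in diameter, 85 mm tall, loose, farther out on the table. Origin at the centre of its underside.
- brute: Large black miniature with yellow horns, base 56 mm in diameter, 70 mm tall, loose, farther out on the table. Origin at the centre of its underside.
Mind the look-alikes: they are no part of the job. What is shaped like the limber but yellow is not meant.

How it is judged:
By the outcome, as a careful person would: the job done as asked, in the order asked, and still so for the second after the job is handed in, while the arm keeps its last pose, push and grip.
It also fails if it takes over 32 s, if anything falls off the work surface, if the arm or the gripper's body presses on something with over 40 N, if the wrist force passes 120 N, or if a joint passes its speed limit or range.

## Working session

There is one attempt and no reset: what is moved stays moved. The work goes in short steps, Python scripts to look and compute and a tool call to move; the robot and the scene stay as the last step left them, time stands still between calls to the robot, and variables do not carry over. Pictures are saved under pics/ and viewed, about 8 in all and at most 12, crops included, and the job is handed in when it is done.

Besides the shell and the picture viewer there is one more tool, called after "Emit:" as a command line: name --pt "numbers of a row" for each row, then --argument value for the rest. jog_arm: Moves the arm, as the interface text tells. Its arguments: {"type":"object","properties":{"deltas":{"type":"array"},"grip_force":{"type":"number"}},"required":["deltas"]}

```bash
mkdir -p pics
cat > h.py <<'E'
import numpy as np, cv2
from station import ctrl, vision
def shot(n,tag):
    im,d=vision.get_image(n); np.savez(f'pics/{tag}.npz',im=im,d=d)
    cv2.imwrite(f'pics/{tag}.png',im[:,:,::-1]); return im,d
def world(n,u,v,z):
    c=vision.calibration(n);R=cv2.Rodrigues(np.array(c['rvec'],float))[0];t=np.array(c['tvec'],float).ravel()
    p=np.array([(u-c['cx'])/c['fx']*z,(v-c['cy'])/c['fy']*z,z]); return R.T@(p-t)
def pix(n,P):
    c=vision.calibration(n);R=cv2.Rodrigues(np.array(c['rvec'],float))[0];t=np.array(c['tvec'],float).ravel()
    p=R@np.array(P)+t; return p[0]/p[2]*c['fx']+c['cx'],p[1]/p[2]*c['fy']+c['cy'],p[2]
def cloud(n,d):
    c=vision.calibration(n);R=cv2.Rodrigues(np.array(c['rvec'],float))[0];t=np.array(c['tvec'],float).ravel()
    v,u=np.mgrid[:d.shape[0],:d.shape[1]]
    p=np.stack([(u-c['cx'])/c['fx']*d,(v-c['cy'])/c['fy']*d,d],-1); return (p-t)@R
E
python3 - <<'E'
from h import *
shot('top','t1');shot('side','s1')
print(ctrl.get_obs(),ctrl.tcp_to_tips)
for n in('top','side'):print(n,vision.calibration(n))
E
```

```text
{'t': 0.1, 'q': array([ 1.02697372e+00,  5.32921076e-02,  1.61420173e+00,  2.17658595e-05,
        1.47599314e+00, -1.18950522e-01]), 'dq': array([-0.0010758 , -0.00236259, -0.00157255, -0.00038264,  0.00222433,
       -0.00048599]), 'effort': array([ 2.08585830e-04, -3.94903314e+01, -3.71363640e+01, -1.49836505e-04,
        3.91161288e-03, -2.06441507e-05]), 'tool_pos': array([0.25731318, 0.56898299, 0.25215823]), 'tool_rot': array([-6.62247729e-01, -3.07034585e+00,  2.80207300e-03]), 'contact_force': array([ 0.89603032, -0.10057649, -0.28914046]), 'wrist_torque': array([0.13052811, 0.00348344, 0.01001421]), 'opening': 0.08568382288376107} 0.022
top {'fx': 432.3708977480582, 'fy': 432.3708977480582, 'cx': 278.2127480815562, 'cy': 206.65621217808905, 'rvec': array([ 2.16882991, -2.16783585,  0.10910198]), 'tvec': array([-0.01484158,  0.53658879,  1.0950965 ])}
side {'fx': 401.4584922042844, 'fy': 401.4584922042844, 'cx': 275.75601846594134, 'cy': 205.32293183194056, 'rvec': array([ 2.02127326, -0.81581356,  0.41832527]), 'tvec': array([-0.3903228 ,  0.26930848,  0.72869632])}
```

View pics/t1.png

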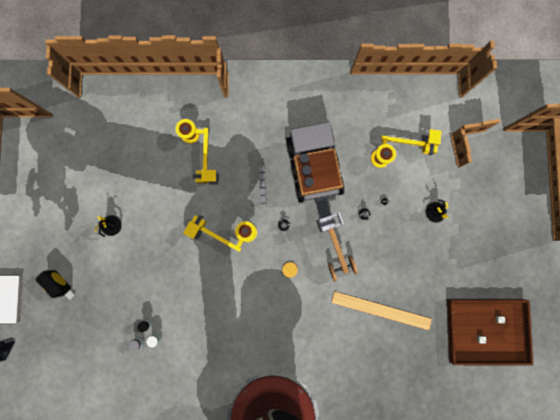

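View pics/s1.png

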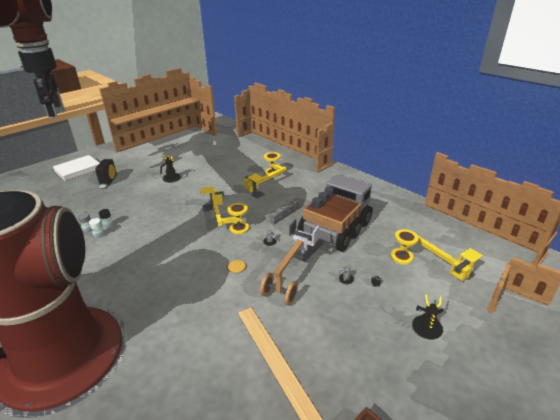

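Top view: limber head near (330,220), its bar running to the axle near (343,268), lorry above it, and troopers at (284,224) and (364,213). The beast and brute are farther out, at (110,225) and (437,210). I'll enlarge the head and use depth.

Run:
```python
from h import *
z=np.load('pics/t1.npz');im,d=z['im'],z['d']
P=cloud('top',d)
a=im[180:290,265:405];cv2.imwrite('pics/t1c.png',cv2.resize(a,None,fx=5.5,fy=5.5,interpolation=cv2.INTER_CUBIC)[:,:,::-1])
Q=P[195:245,310:355].reshape(-1,3);C=im[195:245,310:355].reshape(-1,3)
m=(Q[:,2]>.085)&(Q[:,2]<.12);print(m.sum(),Q[m].mean(0));r=cv2.minAreaRect(Q[m][:,:2].astype(np.float32)*1000);print(r,cv2.boxPoints(r))
s=np.load('pics/s1.npz');Q=cloud('side',s['d'])[215:260,280:325].reshape(-1,3)
print(np.c_[Q[Q[:,2]>.09]].round(3)[:0]);m=(Q[:,2]>.095)&(Q[:,2]<.115);print(m.sum(),Q[m].mean(0))
for uv in[(343,268),(284,224),(364,213),(384,200),(330,220),(318,165),(437,210),(110,225)]:print(uv,P[uv[1],uv[0]].round(3))
```

```text
75 [ 0.49337509 -0.13985454  0.10049007]
((493.57843017578125, -139.3963623046875), (29.550155639648438, 58.01627731323242), 19.875322341918945) [[ 469.8214  -117.13925]
 [ 489.54547 -171.69977]
 [ 517.33545 -161.65347]
 [ 497.6114  -107.09296]]
[]
84 [ 0.48897208 -0.14010478  0.10253311]
(343, 268) [ 0.381 -0.173  0.079]
(284, 224) [ 0.491 -0.029  0.039]
(364, 213) [ 0.52  -0.237  0.028]
(384, 200) [ 0.555 -0.292  0.016]
(330, 220) [ 0.498 -0.142  0.083]
(318, 165) [ 0.634 -0.113  0.088]
(437, 210) [ 0.527 -0.423  0.037]
(110, 225) [0.488 0.418 0.033]
```

View pics/t1c.png

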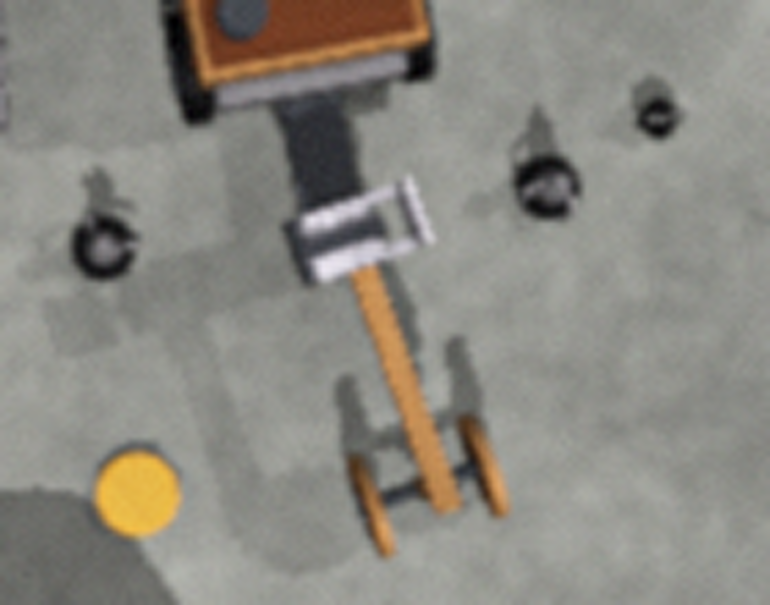

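The head rectangle measures 29.6 x 58.0 mm at z ≈ 0.10, which matches the sizes given. The limber yaw is about 19.9°, and the side camera agrees on position. Next I'll work out the approach.

```bash
cat >> h.py <<'E'
from scipy.spatial.transform import Rotation as Ro
yaw=np.radians(19.9);X=np.array([np.cos(yaw),np.sin(yaw),0]);Y=np.array([-X[1],X[0],0])
O=np.array([.4936,-.1394,0])+.001*Y
def plan(target,sgn=None):
    o=ctrl.get_obs();R=Ro.from_rotvec(o['tool_rot']);p=o['tool_pos']
    y=Y*(1 if R.as_matrix()[:,1]@Y>0 else -1) if sgn is None else Y*sgn
    z=np.array([0,0,-1.]);T=Ro.from_matrix(np.c_[np.cross(y,z),y,z])
    print('t',o['t'],'pos',p.round(4),'F',o['contact_force'].round(2),'open',o['opening'],'q',o['q'].round(2))
    print('rotvec tool',(R.inv()*T).as_rotvec().round(4),'shift cm tool',(R.inv().apply(target-p)*100).round(2),'after-turn shift',(T.inv().apply(target-p)*100).round(2))
E
python3 - <<'E'
from h import *
print(O,X,Y); G=O-.0055*Y-.002*X
for s in(1,-1):plan(G+[0,0,.17],s)
E
```

```text
[ 0.49325962 -0.13845971  0.        ] [0.94028813 0.34037955 0.        ] [-0.34037955  0.94028813  0.        ]
t 0.1 pos [0.2573 0.569  0.2522] F [ 0.9  -0.1  -0.29] open 0.08568382288376107 q [ 1.03  0.05  1.61  0.    1.48 -0.12]
rotvec tool [-0.0017 -0.001  -0.7722] shift cm tool [-50.9  -55.25   8.31] after-turn shift [  2.09 -75.1    8.22]
t 0.1 pos [0.2573 0.569  0.2522] F [ 0.9  -0.1  -0.29] open 0.08568382288376107 q [ 1.03  0.05  1.61  0.    1.48 -0.12]
rotvec tool [-1.2000e-03  2.1000e-03  2.3694e+00] shift cm tool [-50.9  -55.25   8.31] after-turn shift [-2.09 75.1   8.22]
```

Emit:
jog_arm --pt "0 0 -0.0965 0 0 0 1" --pt "0 0 -0.0965 0 0 0 1" --pt "0 0 -0.0965 0 0 0 1" --pt "0 0 -0.0965 0 0 0 1" --pt "0 0 -0.0965 0 0 0 1" --pt "0 0 -0.0965 0 0 0 1" --pt "0 0 -0.0965 0 0 0 1" --pt "0 0 -0.0965 0 0 0 1" --pt "0 0 0 0.5 -1 0 1" --pt "0 0 0 0.5 -2.5 0 1" --pt "0 0 0 0.5 -2.5 0 1" --pt "0 0 0 0.6 -2.5 0 1"

```text
t: 1.1
tool_pos: [0.2666, 0.4813, 0.2525]
tool_rot: [0.543, -3.093, 0.002]
contact_force: [-0.1, -0.2, -0.1]
opening: 0.0855
```

Emit:
jog_arm --pt "0 0 0 0 -3 0 1" --pt "0 0 0 0 -3 0 1" --pt "0 0 0 0 -3 0 1" --pt "0 0 0 0 -3 0 1" --pt "0 0 0 0 -3 0 1" --pt "0 0 0 0 -3 0 1" --pt "0 0 0 0 -3 0 1" --pt "0 0 0 0 -3 0 1" --pt "0 0 0 0 -3 0 1" --pt "0 0 0 0 -3 0 1" --pt "0 0 0 0 -3 0 1" --pt "0 0 0 0 -3 0 1"

```text
t: 2.1
tool_pos: [0.3892, 0.1424, 0.2529]
tool_rot: [0.543, -3.094, 0.0]
contact_force: [0.5, 0.6, 0.0]
opening: 0.0854
```

Emit:
jog_arm --pt "0 0 0 0 -3 0 1" --pt "0 0 0 0 -3 0 1" --pt "0 0 0 0 -3 0 1" --pt "0 0 0 0 -3 0 1" --pt "0 0 0 0 -3 0 1" --pt "0 0 0 0 -3 0 1" --pt "0 0 0 0 -3 0 1" --pt "0 0 0 0 -3 0 1" --pt "0 0 0 0 -3 0 1" --pt "0 0 0 0 -2 0 1" --pt "0 0 0 0 -1 0 1" --pt "0 0 0 0 0 0 1"

```text
t: 3.1
tool_pos: [0.4914, -0.1396, 0.2527]
tool_rot: [0.539, -3.094, -0.001]
contact_force: [-0.3, 0.3, 0.7]
opening: 0.0851
```

Run:
```python
from h import *
G=O-.0055*Y-.002*X
plan(G+[0,0,.17])
```

```text
t 3.1 pos [ 0.4914 -0.1396  0.2527] F [-0.3   0.26  0.72] open 0.08513225011954632 q [-0.42 -0.22  1.87 -0.    1.49 -2.34]
rotvec tool [ 0.0008 -0.001  -0.0024] shift cm tool [-0.03 -0.52  8.27] after-turn shift [-0.02 -0.51  8.27]
```

Emit:
jog_arm --pt "0 0 0 0 -0.5 1 1" --pt "0 0 0 0 0 2 1" --pt "0 0 0 0 0 2.5 1" --pt "0 0 0 0 0 2 1" --pt "0 0 0 0 0 1 1" --pt "0 0 0 0 0 0 1" --pt "0 0 0 0 0 0 1"

```text
t: 3.68
tool_pos: [0.4928, -0.1421, 0.168]
tool_rot: [0.544, -3.093, -0.001]
contact_force: [1.1, 1.0, -0.2]
opening: 0.0856
```

Run:
```python
from h import *
G=O-.0055*Y-.002*X
plan(G+[0,0,.092])
im,d=shot('side','s2')
cv2.imwrite('pics/s2c.png',cv2.resize(im[130:310,220:400],(720,600),interpolation=cv2.INTER_CUBIC)[:,:,::-1])
Q=cloud('side',d)[215:260,280:325].reshape(-1,3)
for n,P in [('lug top',O-.03*Y+[0,0,.106]),('tab top',O+.028*Y+[0,0,.106]),('G',G+[0,0,.106])]:
    u=pix('side',P);print(n,round((u[0]-220)*4),round((u[1]-130)*3.33))
```

```text
t 3.6833 pos [ 0.4928 -0.1421  0.168 ] F [ 1.12  0.99 -0.19] open 0.08562980241129807 q [-0.43 -0.15  1.95  0.    1.34 -2.35]
rotvec tool [ 0.0008 -0.0006  0.0009] shift cm tool [ 0.02 -0.23  7.6 ] after-turn shift [ 0.03 -0.22  7.6 ]
lug top 388 330
tab top 289 307
G 344 322
```

View pics/s2c.png

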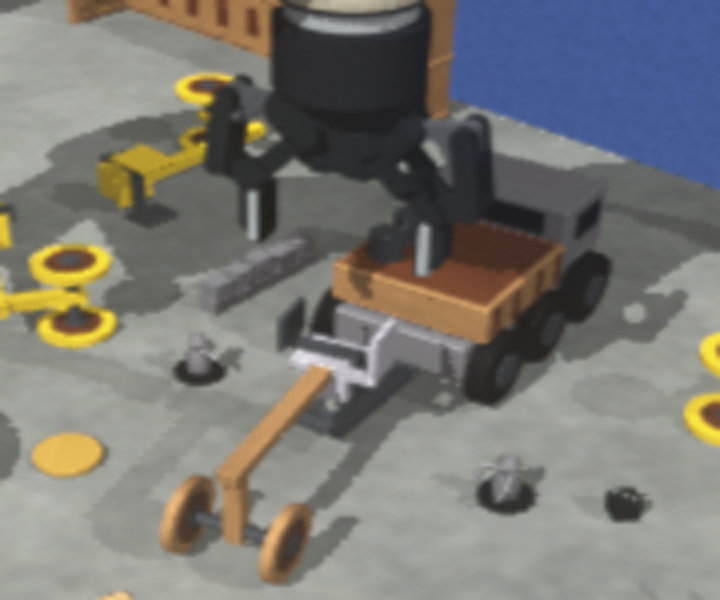

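The side view shows the fingers straddling the lug (385,350) and the tab (290,325), both where they were predicted. Going down.

Emit:
jog_arm --pt "0 0 0 0 -0.1 1 1" --pt "0 0 0 0 0 1.5 1" --pt "0 0 0 0 0 1.5 1" --pt "0 0 0 0 0 1.5 1" --pt "0 0 0 0 0 1 1" --pt "0 0 0 0 0 1 1" --pt "0 0 0 0 0 0 1" --pt "0 0 0 0 0 0 1" --pt "0 0 0 0 0 0 1"

```text
t: 4.48
tool_pos: [0.494, -0.1442, 0.0942]
tool_rot: [-0.542, 3.093, -0.001]
contact_force: [-0.2, 0.4, 0.3]
opening: 0.0852
```

Run:
```python
from h import *
import time
G=O-.0055*Y-.002*X
plan(G+[0,0,.092])
im,d=shot('side','s3');plan(G+[0,0,.092])
cv2.imwrite('pics/s3c.png',cv2.resize(im[180:290,240:370],(780,600),interpolation=cv2.INTER_CUBIC)[:,:,::-1])
```

```text
t 4.4833 pos [ 0.494  -0.1442  0.0942] F [-0.19  0.36  0.34] open 0.08524845954377724 q [-0.43 -0.06  2.   -0.    1.19 -2.35]
rotvec tool [-0.0011  0.0011 -0.0002] shift cm tool [0.08 0.02 0.22] after-turn shift [0.08 0.02 0.22]
t 4.5333 pos [ 0.4942 -0.1442  0.0944] F [ 0.45 -0.36  0.46] open 0.08538485091961724 q [-0.43 -0.06  2.    0.    1.19 -2.35]
rotvec tool [-0.0014  0.0015 -0.0001] shift cm tool [0.09 0.02 0.24] after-turn shift [0.09 0.02 0.24]
```

View pics/s3c.png

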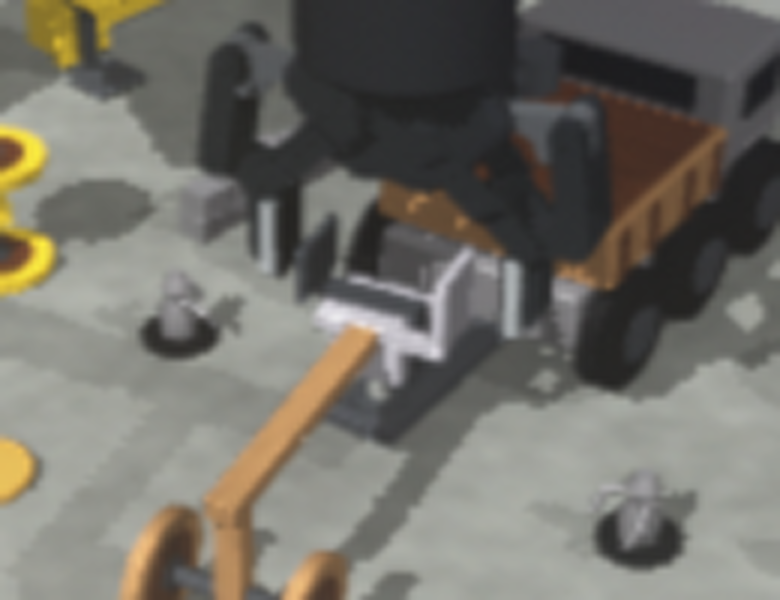

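Run:
```python
from h import *
p=ctrl.get_obs()['tool_pos']*[1,1,0]
for n,P in [('lug',O-.03*Y+[0,0,.092]),('tab',O+.028*Y+[0,0,.092]),('padL',p+.0426*Y+[0,0,.092]),('padR',p-.0426*Y+[0,0,.092]),('bar end/axle',O-.12*X+[0,0,.025])]:
    u=pix('side',P);print(n,round((u[0]-240)*6),round((u[1]-180)*5.4545))
d=np.load('pics/s3.npz')['d'];Q=cloud('side',d)
def at(u,v):
    q=Q[int(180+v/5.4545),int(240+u/6)];w=(q-O)*1000;print((u,v),'limber frame',(w@X).round(1),(w@Y).round(1),w[2].round(1))
for a in[(268,235),(270,260),(512,300),(512,320),(510,280),(318,245),(310,270),(455,290),(440,310)]:at(*a)
```

```text
lug 461 296
tab 314 259
padL 291 255
padR 508 310
bar end/axle 240 593
(268, 235) limber frame -12.2 42.3 107.5
(270, 260) limber frame -14.1 39.0 99.0
(512, 300) limber frame -15.0 -53.4 108.1
(512, 320) limber frame -14.7 -53.8 100.1
(510, 280) limber frame -14.3 -52.7 117.7
(318, 245) limber frame 0.3 26.5 101.5
(310, 270) limber frame -12.2 25.5 96.6
(455, 290) limber frame -7.7 -28.5 100.2
(440, 310) limber frame -14.3 -26.8 96.2
```

Depth puts the pads at y of about +40 and -53 mm in the limber frame, so they are centred near -6 mm as intended. I'll go 5 mm lower and close gradually, watching the side force.

Emit:
jog_arm --pt "0 0 0 0.05 0 0.3 1" --pt "0 0 0 0 0 0.2 0.9" --pt "0 0 0 0 0 0 0.8" --pt "0 0 0 0 0 0 0.75" --pt "0 0 0 0 0 0 0.7" --pt "0 0 0 0 0 0 0.68" --pt "0 0 0 0 0 0 0.66" --pt "0 0 0 0 0 0 0.64" --pt "0 0 0 0 0 0 0.62" --pt "0 0 0 0 0 0 0.62" --pt "0 0 0 0 0 0 0.62" --grip_force 30

```text
t: 5.45
tool_pos: [0.4929, -0.1438, 0.089]
tool_rot: [0.543, -3.094, -0.001]
contact_force: [-3.3, 2.6, 5.9]
opening: 0.0532
```

Run:
```python
from h import *
G=O-.0055*Y-.002*X
plan(G+[0,0,.089]);F=ctrl.get_obs()['contact_force'];print('Fx,Fy limber',F@X,F@Y)
```

```text
t 5.45 pos [ 0.4929 -0.1438  0.089 ] F [-3.28  2.58  5.88] open 0.05319889883792772 q [-0.43 -0.05  2.01  0.    1.19 -2.35]
rotvec tool [ 0.0007 -0.0002  0.0001] shift cm tool [-0.02 -0.06  0.  ] after-turn shift [-0.02 -0.06  0.  ]
Fx,Fy limber -2.20483192430996 3.5430245608668716
```

Emit:
jog_arm --pt "0 0 0 0 0 0 0.6" --pt "0 0 0 0 0 0 0.58" --pt "0 0 0 0 0 0 0.56" --pt "0 0 0 0 0 0 0.54" --pt "0 0 0 0 0 0 0.52" --pt "0 0 0 0 0 0 0.5" --pt "0 0 0 0 0 0 0.5" --pt "0 0 0 0 0 0 0.5" --grip_force 40

```text
t: 6.12
tool_pos: [0.4935, -0.145, 0.0899]
tool_rot: [-0.543, 3.094, -0.003]
contact_force: [-3.7, -0.6, 7.5]
opening: 0.0493
```

Run:
```python
from h import *
G=O-.0055*Y-.002*X
plan(G+[0,0,.089]);F=ctrl.get_obs()['contact_force'];print('Fx,Fy limber',F@X,F@Y)
```

```text
t 6.1167 pos [ 0.4935 -0.145   0.0899] F [-3.75 -0.58  7.5 ] open 0.04932698288826568 q [-0.43 -0.05  2.   -0.    1.19 -2.35]
rotvec tool [-0.0022  0.0002  0.0002] shift cm tool [-0.    0.07  0.09] after-turn shift [-0.    0.07  0.09]
Fx,Fy limber -3.7226801172535047 0.7277753444578402
```

The opening is 49.3 mm, so the latch is at its stop, and the side force is small. Lifting gently to test it.

Emit:
jog_arm --pt "0 0 0 0 0 -0.1 0.5" --pt "0 0 0 0 0 -0.1 0.5" --pt "0 0 0 0 0 -0.1 0.5" --pt "0 0 0 0 0 -0.1 0.5" --pt "0 0 0 0 0 0 0.5"

```text
t: 6.53
tool_pos: [0.4926, -0.1438, 0.0918]
tool_rot: [0.543, -3.094, -0.001]
contact_force: [-0.6, -0.3, -2.6]
opening: 0.0491
```

Emit:
jog_arm --pt "0 0 0 0 0 -0.15 0.5" --pt "0 0 0 0 0 -0.15 0.5" --pt "0 0 0 0 0 -0.15 0.5" --pt "0 0 0 0 0 -0.15 0.5" --pt "0 0 0 0 0 0 0.5"

```text
t: 6.95
tool_pos: [0.4932, -0.1442, 0.0988]
tool_rot: [-0.543, 3.094, -0.001]
contact_force: [0.6, 0.3, -3.6]
opening: 0.0491
```

Fz is now about -3 N, which is the limber's weight, so the hitch has let go. I'll lift the rest of the way.

Emit:
jog_arm --pt "0 0 0 0 0 -0.3 0.5" --pt "0 0 0 0 0 -0.5 0.5" --pt "0 0 0 0 0 -0.5 0.5" --pt "0 0 0 0 0 -0.5 0.5" --pt "0 0 0 0 0 -0.5 0.5" --pt "0 0 0 0 0 -0.5 0.5" --pt "0 0 0 0 0 -0.5 0.5" --pt "0 0 0 0 0 -0.3 0.5" --pt "0 0 0 0 0 0 0.5"

```text
t: 7.7
tool_pos: [0.4934, -0.1443, 0.1354]
tool_rot: [-0.542, 3.093, -0.002]
contact_force: [-0.1, 0.0, -2.8]
opening: 0.0491
```

Emit:
jog_arm --pt "0 0 0 0 0 -0.3 0.5" --pt "0 0 0 0 0 -0.5 0.5" --pt "0 0 0 0 0 -0.5 0.5" --pt "0 0 0 0 0 -0.5 0.5" --pt "0 0 0 0 0 -0.5 0.5" --pt "0 0 0 0 0 -0.5 0.5" --pt "0 0 0 0 0 -0.5 0.5" --pt "0 0 0 0 0 -0.5 0.5" --pt "0 0 0 0 0 -0.3 0.5" --pt "0 0 0 0 0 0 0.5" --pt "0 0 0 0 0 0 0.5" --pt "0 0 0 0 0 0 0.5"

```text
t: 8.7
tool_pos: [0.4927, -0.144, 0.175]
tool_rot: [0.543, -3.094, -0.001]
contact_force: [-0.9, -0.1, -2.3]
opening: 0.0491
```

Run:
```python
from h import *
G=O-.0055*Y-.002*X
plan(G+[0,0,.170])
im,d=shot('side','s4')
cv2.imwrite('pics/s4c.png',cv2.resize(im[130:310,220:400],(720,600),interpolation=cv2.INTER_CUBIC)[:,:,::-1])
```

```text
t 8.7 pos [ 0.4927 -0.144   0.175 ] F [-0.88 -0.11 -2.32] open 0.04913270064393793 q [-0.43 -0.16  1.95 -0.    1.35 -2.35]
rotvec tool [ 0.0004 -0.0004 -0.0001] shift cm tool [-0.04 -0.05  0.5 ] after-turn shift [-0.04 -0.05  0.5 ]
```

View pics/s4c.png

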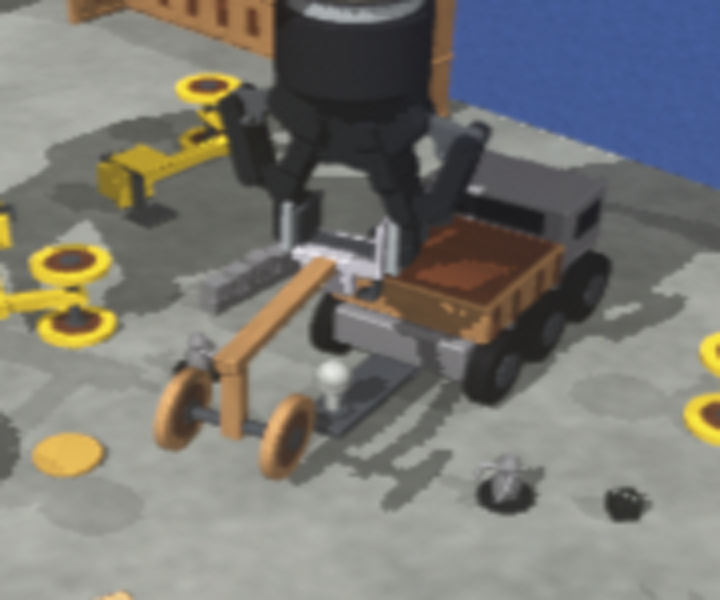

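The limber is off the ball, which is visible at (333,380), and its wheels (185,410) and (287,435) are in the air. The trooper is still standing. One check of level and of slip in the grip.

Run:
```python
from h import *
r=.085
u=pix('side',O-.12*X+[0,0,.025+r]);print('axle pred',(u[0]-220)*4,(u[1]-130)*3.333)
im,d=shot('top','t2');Q=cloud('top',d);w=Q-O;lx=w@X;ly=w@Y
for a in(-.03,-.045,-.06,-.075,-.09,-.105):
    m=(abs(lx-a)<.006)&(abs(ly)<.006)&(w[...,2]>.06);m2=(w[...,2]<.3);m&=m2
    print(a,m.sum(),np.median(Q[m][:,2]).round(4) if m.any() else None)
P=cloud('top',np.load('pics/t1.npz')['d'])
for a in(-.045,-.06,-.075,-.09,-.105):
    w=P-O;m=(abs(w@X-a)<.006)&(abs(w@Y)<.006)&(w[...,2]>.04);print('before',a,np.median(P[m][:,2]).round(4))
for uv in[(284,224),(364,213),(437,210),(110,225)]:print(uv,Q[uv[1],uv[0]].round(3))
o=ctrl.get_obs();print(o['t'],o['opening'],o['contact_force'].round(1))
```

```text
axle pred 238.06662851992655 423.08898764708005
-0.03 9 0.1623
-0.045 30 0.1635
-0.06 30 0.1635
-0.075 32 0.1632
-0.09 29 0.1638
-0.105 29 0.1635
before -0.045 0.0782
before -0.06 0.0786
before -0.075 0.0788
before -0.09 0.0783
before -0.105 0.0786
(284, 224) [ 0.491 -0.029  0.036]
(364, 213) [ 0.481 -0.15   0.47 ]
(437, 210) [ 0.527 -0.422  0.039]
(110, 225) [0.488 0.416 0.037]
8.8 0.049157318411980004 [-0.5  0.  -2.8]
```

The limber is level and 85 mm higher than it sat, and the miniatures I could see haven't moved. Handing in.

```bash
python3 -c "
from station import ctrl
print(ctrl.finish_job())"
```

```text
the job is handed in; nothing more can be done
None
```

I squeezed the latch to its stop (fingers at 49 mm), lifted the limber straight up off the ball with the latch still squeezed, and handed the job in at about 8.8 s.

My last checks before handing in:
- **Lift:** the bar is level to within about 1 mm and 85 mm higher than it sat. Its wheels are off the table and the ball is clear below the head.
- **Position:** the tool is within about 1 mm of its planned place over the ball.
- **Forces:** the wrist reads about -2.8 N in z, which is just the limber's weight. The most I read while squeezing was about 8 N, and I saw no pull at the hitch when the lift began.
- **Miniatures:** one trooper and both large miniatures measure within 2 mm of where they were. The arm hid the other trooper from the top camera, so I checked it only in the side picture, where it still stands in its place.

No check failed or disagreed.

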